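Load the sprung battery bay of the call unit and set its channel

TASK

The paper-call unit on the worktop needs its battery and channel: put the big cell from its rest into the bay, nub end under the retaining lip and flat end against the spring plate, fully down on the rails and released so that the spring holds it there. Set the three switches in front of the bay to on - off - on (left on, middle off, right on; on is tipped towards the bay). Leave the mug, staple box, eraser and note pad where they are.

Things in the scene. Friction and masses are not known exactly. Their poses are not given: they have to be found in the camera images.
- call_unit: Grey battery unit fixed to the worktop, base 156 x 136 x 8 mm. Origin: on the worktop, below the axis of the battery bay. +y runs along the bay from spring end to lip end; the switch bank is at its -x side, nearest the robot; yaw varies. In its frame (mm): steel rails along y at x +-9 carry the cell; they and their support are 24 wide, so fingers fit beside them down to z 10.
- bay_seat (a point): Where the centre of the properly seated cell lies: half-way along it, on its axis (x 0, y 3, z 43.9 mm in the unit's frame; axes as the unit's). The nub tip then touches the lip end wall (y 38), the flat end is at y -32 and the spring plate is pushed in 4 mm.
- lip_edge (a point): Free edge of the retaining lip, mid-thickness (unit frame x 0, y 33, z 54.4 mm). The lip is 30 wide (x), 4 thick (z 52.4 to 56.4) and reaches 5 mm out over the bay from the lip end wall (face y 38, 40 wide, top z 56). The seated nub is below it. To go down past it the cell must hold the plate pushed in 9 to 15 mm (nub tip at y 27 to 33); above it, the nub clears when the cell's axis is over z 64.
- plunger (a joint): Steel spring plate with a coil spring behind it, 26 mm wide (x), z 31 to 74 mm in the unit's frame, face at y -28 mm at value 0. Value = how far it is pushed in towards -y, 0 to 0.015 m; takes 2.3 N to start, 9 N at 15 mm. Behind it the spring end wall: y -79 to -53 mm, 40 wide, top at z 66.
- cell_center (a point): The cell: cylinder 34 mm in diameter, 70 long overall, black sleeve, metal ends, 0.10 to 0.20 kg, lying level. Point: on its axis, half-way along. +y points to the nub (diameter 14, length 6); flat end at -35 mm. In its rest the axis is 30 mm above the worktop, on two chocks 27 mm either side of the middle; beside the middle there is only the rest's plate, 44 wide, 78 long, 6 high.
- cell_nub (a point): Tip of the cell's nub, on its axis. Pressed against the spring plate while high in the bay, the cell can pivot in the fingers so that the nub rises a few mm; it passes below the lip with only 1.5 mm to spare, so bed the cell down on both rails (about 15 N down) before letting go.
- switch_left (a joint): The left switch (left = +y): paddle 14 mm wide (y), 8 thick, 46 long, hinged along y at x -98, y 26, z 20 mm in the unit's frame. 0 = off, tipped 0.35 rad to -x (to the robot); 0.7 = on, tipped 0.35 rad to +x (to the bay). It snaps to the nearer stop by itself; about 0.3 N at the tip flips it; off at the start.
- switch_left_tip (a point): Top of the left switch's paddle, 46 mm from its hinge; about z 63 mm, 16 mm to either side of the hinge in x.
- switch_middle (a joint): The middle switch (left = +y): paddle 14 mm wide (y), 8 thick, 46 long, hinged along y at x -98, y -12, z 20 mm in the unit's frame. 0 = off, tipped 0.35 rad to -x (to the robot); 0.7 = on, tipped 0.35 rad to +x (to the bay). It snaps to the nearer stop by itself; about 0.3 N at the tip flips it; on or off at the start.
- switch_middle_tip (a point): Top of the middle switch's paddle, 46 mm from its hinge; about z 63 mm, 16 mm to either side of the hinge in x.
- switch_right (a joint): The right switch (left = +y): paddle 14 mm wide (y), 8 thick, 46 long, hinged along y at x -98, y -50, z 20 mm in the unit's frame. 0 = off, tipped 0.35 rad to -x (to the robot); 0.7 = on, tipped 0.35 rad to +x (to the bay). It snaps to the nearer stop by itself; about 0.3 N at the tip flips it; on or off at the start.
- switch_right_tip (a point): Top of the right switch's paddle, 46 mm from its hinge; about z 63 mm, 16 mm to either side of the hinge in x.
- mug_center (a point): Spotted mug, 82 mm across, 91 mm high; point half-way up. Leave it.
- staple_box_center (a point): Card box of staples 51 x 75 x 24 mm; its centre. Leave it.
- rubber_center (a point): Eraser in a card sleeve 22 x 58 x 12 mm; its centre. Leave it.
- notes_center (a point): Pad of sticky notes 76 x 76 x 14 mm; its centre. Leave it.
- cell: The whole cell, as a solid: its origin lies at its centre, y axis towards the nub.
Things that resemble listed ones, but are neither listed nor needed, are in the scene too. Leave any blue or pink look-alike of the cell alone.

How it is judged:
By the outcome, as a careful person would: the job done as asked, in the order asked, and still so for the second after the job is handed in, with the robot touching nothing.
It also fails if it takes over 51 s, if anything falls off the work surface, if the arm or the gripper's body presses on something with over 40 N, if the wrist force passes 120 N, or if a joint passes its speed limit or range.

ROBOT

A 6-joint arm with a two-finger parallel gripper is mounted at the origin on a cart in front of the work surface, level with it; the furniture and walls round the work are solid. World frame = base frame: x ahead of the robot, y to its left, z up, the work surface at z = 0. Lengths are in m, angles in degrees, forces in N, time in s.
With the tool pointing down it reaches from about 0.325 to 0.9 m from the base axis. Payload 3.5 kg.
Tool frame: the origin (TCP) lies midway between the tips of the shut fingers; the grasp point (between the pads) lies grasp_offset behind it (grasp_offset is the distance from the TCP to the grasp point, in m); z points along the fingers, y is the direction in which the jaws open and shut (so a half turn about z gives the same grasp; the last joint's range is limited). The gripper opens to 85 mm and grips with 20 to 120 N. Pads are 22 mm wide; open, the fingers measure 114 mm over their backs; the gripper's body (76 mm by 85 mm) begins 54 mm behind the grasp point. The pads swing forward as they close: fully open they stand 13 mm farther back than shut.
Start: joints at [-82.586, 15.837, -1.513, 72.651, 0, 84.076], TCP at [0.144, -0.608, 0.231] pointing down, gripper open.
Joint ranges: [-178.77, 178.77], [-48.84, 107.48], [-61.69, 71.31], [-111.58, 123.2], [-90, 87.43], [-180, 180]. Speed limits (degrees/s): [147.25, 147.25, 180, 180, 180, 180].

INTERFACE

Orientations are given as [roll, pitch, yaw] about the fixed x, y, z axes, in that order (R = Rz(yaw) Ry(pitch) Rx(roll)).
In Python, from station import * gives the robot as it stands. The module is installed in compiled form; this text tells all that it offers. Calls block until the motion is done:
- movep(position, orientation): joint-space move of the TCP to a pose.
- move_straight(position, orientation=None, vel=0.15): straight line of the TCP; orientation=None keeps the orientation; vel is the mean speed in m/s.
- move_j(angles): joint-space move.
- move_gripper(opening): opening from 0.0 (shut) to 1.0 (fully open); the grip force is fixed at half the most; returns when the fingers have stopped.
- dwell(seconds).
- ik(position, orientation): joint angles nearest the present ones, or None.
- snapshot(name): name is "scene" or "top" or "wrist"; returns a dict with "image" (420x560x3 uint8, red, green, blue), "fx", "fy", "cx", "cy" (pixels), "position" and "rotation" of the camera in the world. Camera axes: x right, y up, looking along -z (the intrinsics and any distortion apply to the point x, -y, -z); pixel columns grow to the right and rows downward; lengths in m; the calibration is good to about 2 mm. The wrist camera is an equidistant fisheye: a pixel r from the principal point sees the ray r / f radians off the axis. A picture is of the moment at which its call begins. There is no depth.
A pose or a line that the arm cannot do raises Unreachable and nothing moves.
- finish_job(): hands the job in, once; it reports no verdict.
Readings, each from a call of its own:
- get_time_s(): time.
- get_joint_positions(): joint angles.
- get_dq(): joint speeds.
- get_joint_torque(): joint torques, N m.
- get_tool_pos(): TCP position.
- get_tool_rot(): TCP orientation.
- get_wrist_force(): force on the tool from outside, world axes, zero at the start.
- get_ft_torque(): the same for the moment, N m.
- get_opening(): opening from 0.0 (shut) to 1.0 (fully open).
Only numpy, scipy, OpenCV 4.12 (cv2) and the standard library are available. Lean on these libraries where they do the work, as an engineer would, in place of code of your own. Each camera call takes 0.05 s, during which the arm holds its last target. There are 200 camera calls.

## Working session

There is one attempt and no reset: what is moved stays moved. The work goes in short steps, each a Python script; the robot and the scene stay as the last script left them, time stands still between calls to the robot, and variables do not carry over. Pictures are saved under pics/ and viewed, about 8 in all and at most 12, crops included, and the job is handed in when it is done.

```bash
mkdir -p pics
cat > h.py <<'E'
from station import *
import numpy as np, cv2, pickle
def snap(n,f):
    s=snapshot(n); cv2.imwrite(f'pics/{f}.png',s['image'][:,:,::-1]); pickle.dump(s,open(f'pics/{f}.pkl','wb')); return s
def load(f): return pickle.load(open(f'pics/{f}.pkl','rb'))
def ray(s,u,v,fish=False):
    a=(u-s['cx'])/s['fx']; b=(v-s['cy'])/s['fy']
    if fish:
        r=np.hypot(a,b); k=np.sin(r)/r if r>1e-9 else 1.; d=np.array([a*k,-b*k,-np.cos(r)])
    else: d=np.array([a,-b,-1.])
    return np.array(s['position']),np.array(s['rotation'])@d
def onplane(s,u,v,z,fish=False):
    p,d=ray(s,u,v,fish); return p+d*(z-p[2])/d[2]
def proj(s,P):
    c=np.array(s['rotation']).T@(np.array(P)-np.array(s['position'])); return s['cx']+s['fx']*c[0]/-c[2], s['cy']-s['fy']*c[1]/-c[2]
E
python3 - <<'E'
from h import *
a=snap('scene','scene0');b=snap('top','top0')
for s in(a,b): print(s['fx'],s['cx'],s['cy'],s['position'],np.round(s['rotation'],3).tolist())
try: import station; print(grasp_offset)
except Exception as e: print(e)
print(get_tool_rot(),get_time_s())
E
```

```text
410.9401418552632 283.4152897251921 212.64877525718086 [-0.23212757 -0.70125234  0.57109296] [62.402, -0.294, -50.137]
385.3220559881696 284.3786459355633 207.34537452874014 [ 0.36577625 -0.08398997  1.31341413] [6.353, 0.358, -88.382]
0.0187
[-1.79881735e+02 -1.20247163e-02  1.33386825e+01] 0.1
```

View pics/top0.png

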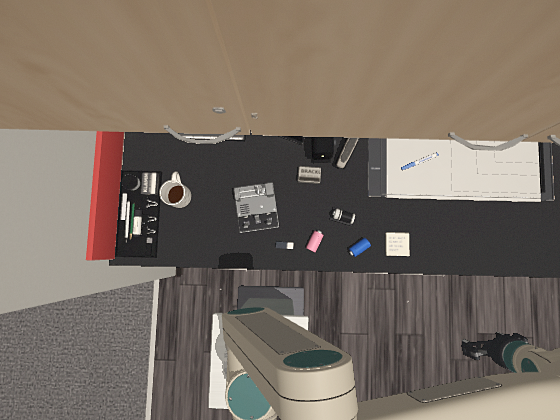

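View pics/scene0.png

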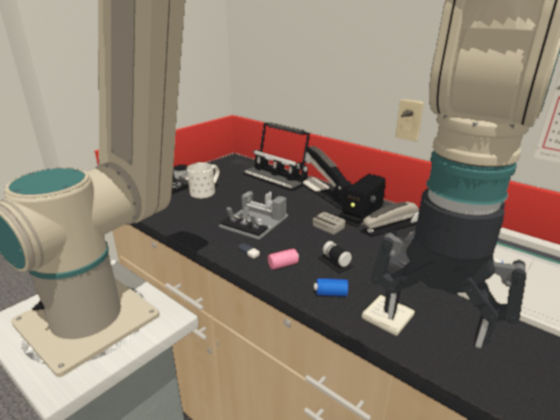

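The top view shows the call unit at about (256,206), a black cell in its rest at (343,215), a pink one at (315,240) and a blue one at (359,246). The black-sleeved one in the rest fits the description. I'll enlarge to confirm it.

```bash
python3 - <<'E'
s=open('h.py').read()
s=s.replace("np.array(s['rotation'])","RR(s)").replace("def snap(","from scipy.spatial.transform import Rotation as Rn\ndef RR(s): return Rn.from_euler('xyz',s['rotation'],degrees=True).as_matrix()\ndef snap(",1)
open('h.py','w').write(s)
E
python3 - <<'E'
from h import *
t=load('top0');c=load('scene0')
for n,u,v,z in [('unit',256,206,0.01),('cell',343,215,.03),('mug',175,195,.09),('eraser',285,245,.01)]: print(n,onplane(t,u,v,z))
i=t['image'][170:240,225:365,::-1]; A=cv2.resize(i,(800,400),interpolation=cv2.INTER_CUBIC)
i=c['image'][180:280,215:365,::-1]; B=cv2.resize(i,(300,200),interpolation=cv2.INTER_CUBIC)
o=np.zeros((600,800,3),np.uint8);o[:400]=A;o[400:,:300]=B
cv2.imwrite('pics/crop0.png',o)
E
```

```text
unit [0.51256315 0.02502126 0.01      ]
cell [ 0.48806702 -0.26843429  0.03      ]
mug [0.53193193 0.2798171  0.09      ]
eraser [ 0.38315947 -0.07744036  0.01      ]
```

View pics/crop0.png

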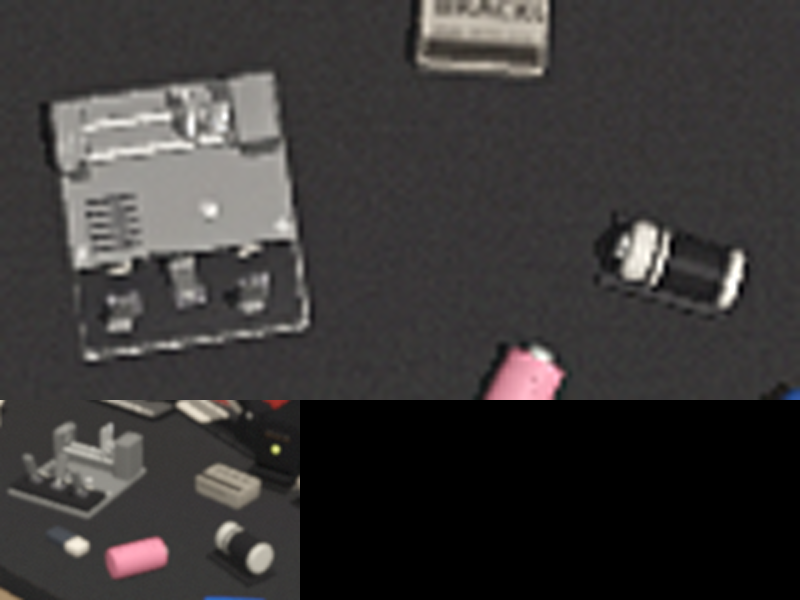

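The crop confirms it: black sleeve, metal ends, on a dark rest, nub at the left (crop 620,250), so the cell's yaw is about -14°. The unit's yaw is about +8°. The middle switch looks on, the left and right ones off. I'll move above both for close looks.

Run:
```python
from h import *
movep([.47,-.268,.22],[180,0,76]); a=snap('wrist','w_cell')
movep([.44,.01,.25],[180,0,98]); b=snap('wrist','w_unit')
for s in (a,b): print(s['fx'],s['cx'],s['cy'],s['position'],s['rotation'])
print(get_time_s(),get_tool_pos(),get_wrist_force())
o=np.hstack([a['image'][:,:,::-1],b['image'][:,:,::-1]]); cv2.imwrite('pics/w2.png',cv2.resize(o,(800,300)))
```

```text
325.19226210127806 283.5373690828575 212.0723323066397 [ 0.48860731 -0.19764291  0.36293743] [-1.69306659e+01  5.99237203e-03 -1.40700186e+01]
325.19226210127806 283.5373690828575 212.0723323066397 [0.4308564  0.08201227 0.39286147] [-16.93741204  -0.03006995   7.94129073]
3.0 [0.44058185 0.00895764 0.2499413 ] [ 0.11957977  0.11463651 -1.19361869]
```

View pics/w2.png

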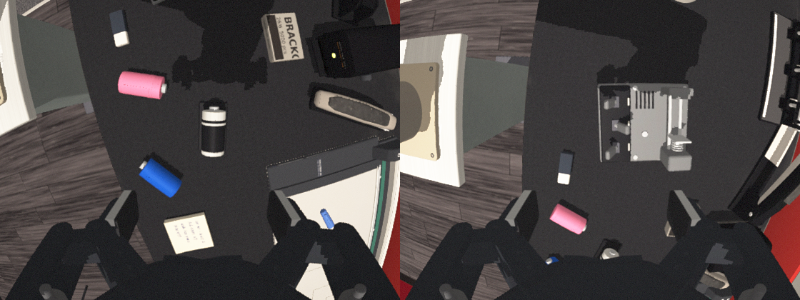

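The wrist views show the cell near pixel (298,179) and the unit near (345,175). Next, one enlarged crop of each to read key points.

Run:
```python
from h import *
a=load('w_cell')['image'][130:230,262:332,::-1]; b=load('w_unit')['image'][107:247,270:410,::-1]
A=cv2.resize(a,None,fx=3.5,fy=3.5,interpolation=cv2.INTER_CUBIC); B=cv2.resize(b,None,fx=4,fy=4,interpolation=cv2.INTER_CUBIC)
o=np.zeros((560,800,3),np.uint8); o[:,:560]=B; 
A=A[:,:240]; o[:350,560:560+A.shape[1]]=A; cv2.imwrite('pics/crop1.png',o)
```

```text
(no output)
```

View pics/crop1.png

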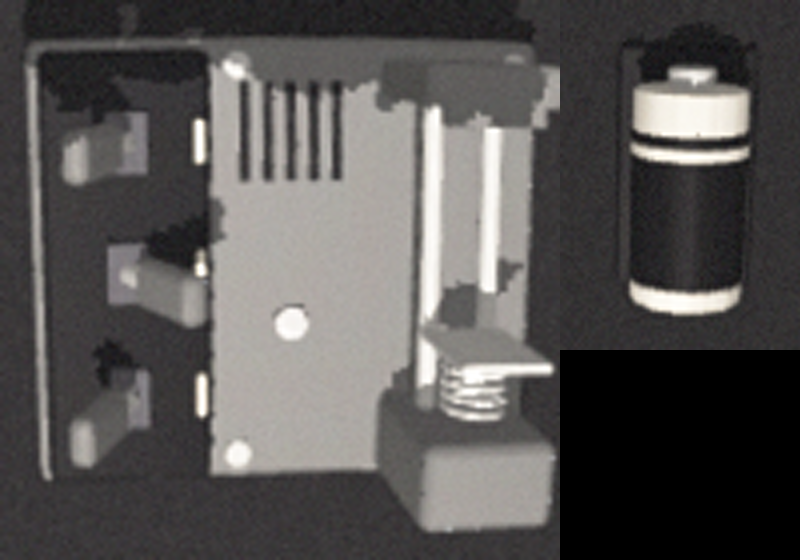

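```bash
cat > meas.py <<'E'
from h import *
w=load('w_unit'); U=lambda x,y,z:onplane(w,270+x/4,107+y/4,z,True)
pts=[((427,452),(-20,-53),66),((555,445),(20,-53),66),((552,528),(20,-79),66),((427,530),(-20,-79),66),
((77,162),(-114,26),63),((84,443),(-114,-50),63),((193,298),(-82,-12),63)]
W=np.array([U(*p,z/1000)[:2] for p,_,z in pts]); L=np.array([l for _,l,_ in pts])/1000.
def fit(L,W):
    l=L-L.mean(0);q=W-W.mean(0); th=np.arctan2((l[:,0]*q[:,1]-l[:,1]*q[:,0]).sum(),(l*q).sum())
    R=np.array([[np.cos(th),-np.sin(th)],[np.sin(th),np.cos(th)]]); return R,W.mean(0)-R@L.mean(0),np.degrees(th)
R,t,th=fit(L,W)
if __name__=='__main__':
    print('unit',t,th); print('resid mm',np.round(1000*((W-t)@R-L),1).tolist())
    for n,p,z in [('railL',(432,115),30),('railL',(428,300),30),('railR',(493,130),30),('railR',(488,290),30),('baseTL',(28,42),8),('baseBL',(47,478),8)]:
        print(n,np.round(1000*R.T@(U(*p,z/1000)[:2]-t),1))
    c=load('w_cell'); C=lambda x,y,z:onplane(c,262+(x-560)/3.5,130+y/3.5,z,True)
    n=C(692,68,.037);f=C(686,313,.047);print('nub',n,'flat',f,'len',np.linalg.norm((n-f)[:2]),'mid',(n+f)/2,'yaw',np.degrees(np.arctan2(-(n-f)[0],(n-f)[1])))
    l=C(632,210,.03);r=C(747,210,.03);print('sides',l,r,np.linalg.norm(l-r),'mid',(l+r)/2)
E
python3 meas.py
```

```text
unit [0.55674884 0.04551245] 9.780724774240195
resid mm [[0.3, -1.4], [-1.8, -0.8], [-0.3, 0.3], [1.8, 1.6], [1.1, -0.9], [0.8, 0.4], [-1.8, 0.9]]
railL [-10.8  34.2]
railL [-10.8 -19.9]
railR [ 7.9 30.2]
railR [  7.9 -17.1]
baseTL [-125.3   55.8]
baseBL [-124.3  -78.6]
nub [ 0.49613357 -0.23416057  0.037     ] flat [ 0.47763927 -0.30215516  0.047     ] len 0.07046491025110935 mid [ 0.48688642 -0.26815786  0.042     ] yaw -15.21614756456
sides [ 0.46884114 -0.27219427  0.03      ] [ 0.50243098 -0.28053306  0.03      ] 0.03460942668607433 mid [ 0.48563606 -0.27636367  0.03      ]
```

Measurements agree: cell length 70.5 and width 34.6 mm, unit residuals under 2 mm. Grasping the cell now.

Run:
```python
from h import *
o=[180,0,74.8]; x,y=.4866,-.2685
movep([x,y,.12],o); move_straight([x,y,.010],vel=.12)
move_gripper(0.0); print(get_opening(),get_wrist_force(),get_tool_pos(),get_time_s())
move_straight([x,y,.15],vel=.2); print(get_opening(),get_wrist_force())
s=snap('wrist','w_held'); print(get_time_s())
cv2.imwrite('pics/held.png',s['image'][:,:,::-1])
```

```text
0.3773756488915449 [-3.54655886  1.00724111  5.8646876 ] [ 0.48602136 -0.26849607  0.01067949] 5.7833
0.3788783387570571 [-0.7278143  -0.12837185 -1.22863422]
6.6833
```

View pics/held.png

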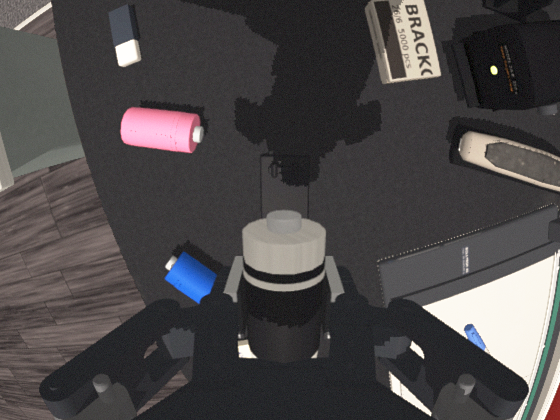

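The cell is held square in the jaws with its nub towards the camera; the nub rim is at (284,211) and the sleeve edges at (244,327). I'll compute its offset along the axis.

Run:
```python
from h import *
s=load('w_held'); T=np.array([.4866,-.2685]); a=np.radians(-15.2); ax=np.array([-np.sin(a),np.cos(a)]); lx=np.array([np.cos(a),np.sin(a)])
for u,v,z in [(284,211,.162),(284,213,.162),(243,232,.169),(326,232,.169)]:
    p=onplane(s,u,v,z,True)[:2]-T; print(u,v,'along',p@ax*1000,'lat',p@lx*1000)
import meas; print(meas.t,meas.th)
c=meas.R@[-.0007,0]+meas.t
for y,z in [(9,.16),(9,.057),(-5,.025)]:
    P=c+meas.R@[0,y/1000]; print(P,np.round(ik([*P,z],[180,0,99.8]),1))
```

```text
284 211 along 35.12244366347439 lat 0.04908202721832591
284 213 along 34.25228736307148 lat 0.049598141531922046
243 232 along 28.345124976548146 lat -16.50950187885616
326 232 along 28.378270728408765 lat 17.03571406209751
[0.55674884 0.04551245] 9.780724774240195
[0.55453011 0.05426272] [ -1.1  11.8 -15.7  62.6   0.   79.1]
[0.55453011 0.05426272] [ -1.1  17.7 -21.9  50.4   0.   79.1]
[0.5569084  0.04046621] [ -2.5  20.1 -23.3  46.6   0.   77.7]
```

```bash
cat > u.py <<'E'
from h import *
import meas
c=meas.t+meas.R@[-.0007,0]; O=[180,0,99.8]
def P(y,zaxis,x=0): return [*(c+meas.R@[x/1000,y/1000]),(zaxis-19.3)/1000]
def F():
    f=np.array(get_wrist_force()); return np.round([*(meas.R.T@f[:2]),f[2]],1)
def where():
    p=np.array(get_tool_pos()); return np.round([*(meas.R.T@(p[:2]-c)*1000),p[2]*1000+19.3],1)
E
python3 - <<'E'
from u import *
movep(P(10,180),O); print(F()); move_straight(P(10,77.5),vel=.15); print(F(),where())
s=snap('wrist','w_bay')
for y in (8,7,6,5,4,3,2): move_straight(P(y,77.5),vel=.03); print(y,F(),where())
print(get_time_s())
cv2.imwrite('pics/bay.png',s['image'][:,:,::-1])
E
```

```text
[ 0.2 -0.6 -1. ]
[ 0.5 -0.4 -1.5] [ 0.8  9.4 78.2]
8 [-0.1 -0.6 -1.8] [ 0.8  7.8 78.4]
7 [-0.   0.1 -1.6] [ 0.2  7.1 77.7]
6 [ 1.2  2.5 -0.3] [ 0.1  6.4 77.6]
5 [0.8 3.4 0.8] [ 0.1  5.2 77.6]
4 [1.2 3.2 1.1] [ 0.1  4.1 77.5]
3 [-0.2  4.2  0.2] [ 0.1  3.1 77.6]
2 [0.1 4.5 0.5] [ 0.1  2.1 77.6]
10.5667
```

View pics/bay.png

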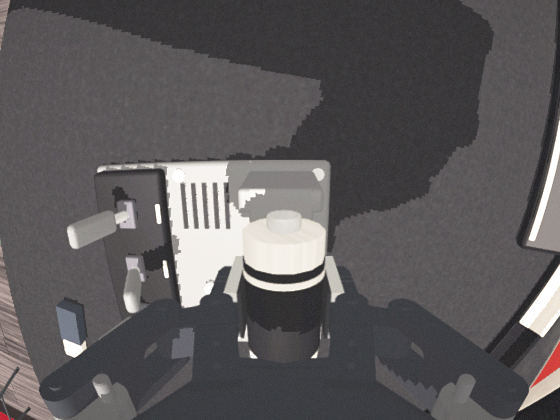

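Plate contact came at y≈6.7 (7 expected), and lateral alignment is about 1 mm to +x. I'll correct that and continue.

Run:
```python
from u import *
x=-.8
move_straight(P(0,77.5,x),vel=.05); move_straight(P(-5.3,72,x),vel=.05); print(F(),where())
for z in (66,60,55,50,47,45): 
    move_straight(P(-5.3,z,x),vel=.05); f=F(); print(z,f,where())
    if f[2]>20: break
z0=z
while f[2]<16 and z0>42:
    z0-=.5; move_straight(P(-5.3,z0,x),vel=.03); f=F(); print(z0,f,where())
s=snap('wrist','w_in'); print(get_time_s())
cv2.imwrite('pics/in.png',s['image'][:,:,::-1])
```

```text
[1.9 6.7 0.1] [-0.5 -4.3 71.9]
66 [ 1.7  7.6 -1.1] [-0.7 -4.  65.7]
60 [ 2.  7. -2.] [-0.8 -4.  59.5]
55 [ 2.8  6.8 -2.2] [-0.8 -4.  54.6]
50 [ 1.5  6.4 -1.4] [-0.9 -4.  49.6]
47 [ 1.8  7.2 -0.4] [-0.8 -4.1 46.8]
45 [0.8 7.7 0.7] [-0.9 -4.1 44.9]
44.5 [0.1 6.6 2.5] [-0.9 -4.1 44.6]
44.0 [0.5 7.4 3.2] [-0.9 -4.2 44.3]
43.5 [-1.4  7.6  5.8] [-0.8 -4.2 44.2]
43.0 [-1.9  7.6  8. ] [-0.8 -4.2 44.1]
42.5 [-2.6  6.8 12.6] [-0.8 -4.2 44.1]
42.0 [-5.3  7.9 15.1] [-0.7 -4.3 44.1]
14.2
```

View pics/in.png

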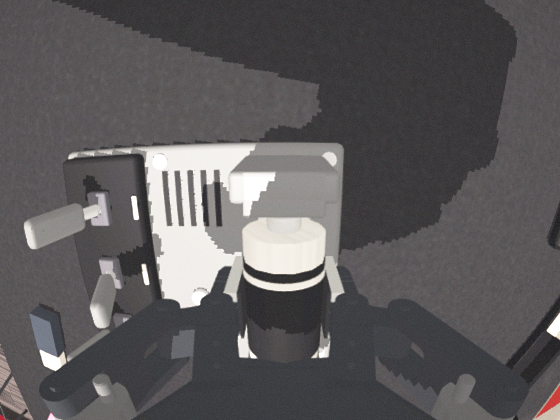

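The nub is below the lip line and the cell is bedded at 15 N. Sliding it under the lip while pressing down.

Run:
```python
from u import *
x=-.8
for y in (-3,-1,1,2.5): move_straight(P(y,42,x),vel=.04); print(y,F(),where())
z=42
while F()[2]<14 and z>40.5: z-=.5; move_straight(P(2.5,z,x),vel=.03)
print(z,F(),where())
move_gripper(.62); print(get_opening(),F(),where())
move_straight(P(2.5,100,x),vel=.12); move_straight(P(-10,150,x-20),vel=.2)
s=snap('wrist','w_seated'); print(get_time_s())
cv2.imwrite('pics/seated.png',s['image'][:,:,::-1])
```

```text
-3 [-4.2  2.2 14.3] [-0.7 -4.2 44. ]
-1 [-4.5 -0.9 13. ] [-0.7 -3.6 44. ]
1 [-4.8 -3.6 12.6] [-0.6 -2.3 44. ]
2.5 [-4.1 -4.2 13.6] [-0.6 -1.2 44.1]
41.5 [-5.5 -4.2 15.9] [-0.6 -1.2 44. ]
0.6192245256510188 [0.7 0.4 0.1] [-1.2  2.1 41.1]
16.8917
```

View pics/seated.png

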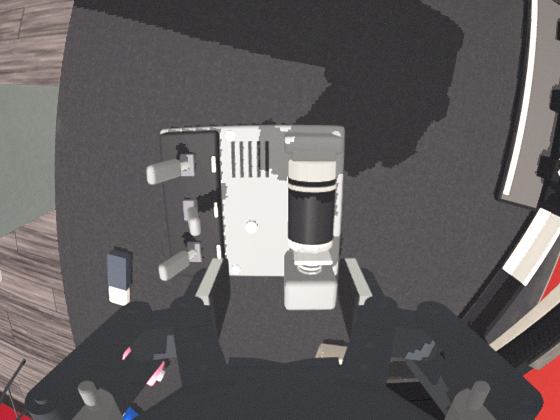

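The cell is in the bay with its nub end at the lip (about 312,158) and flat end at the plate (312,248). Now the switches with shut fingers: left and right pushed to the bay, middle to the robot.

Run:
```python
from u import *
H=69.3; Z=150; 
def push(y,x0,x1):
    movep(P(y,125,x0),O); move_straight(P(y,H,x0),vel=.15); 
    move_straight(P(y,H,x1),vel=.08); print(y,F(),where())
    move_straight(P(y,H,x0),vel=.15); move_straight(P(y,125,x0),vel=.2)
move_straight(P(-10,150,-60),vel=.2); move_gripper(0)
push(26,-146,-109); push(-50,-146,-109); push(-12,-50,-87)
movep(P(-15,200,-60),O); dwell(.3)
s=snap('wrist','w_fin'); print(get_time_s())
cv2.imwrite('pics/fin.png',s['image'][:,:,::-1])
```

```text
26 [-1.1  0.5 -0.3] [-109.    26.1   69.2]
-50 [-0.6 -0.3  0.2] [-108.9  -49.9   69.2]
-12 [0.1 0.8 0.7] [-86.8 -12.1  69.7]
25.8
```

View pics/fin.png

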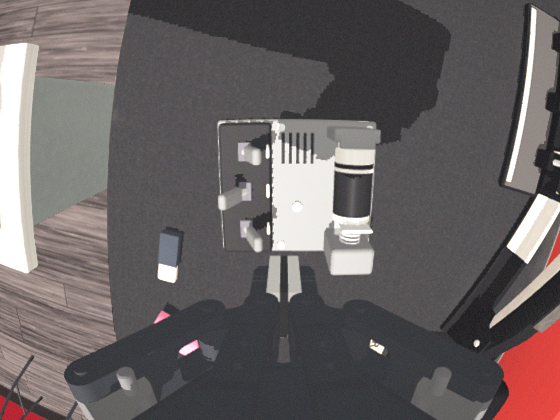

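The switches now read on-off-on: left tip (257,156), middle (228,199), right (256,241). A close crop to check the cell's seating.

Run:
```python
from u import *
s=load('w_fin'); i=s['image'][115:280,315:390,::-1]
cv2.imwrite('pics/seat_crop.png',cv2.resize(i,None,fx=3.6,fy=3.6,interpolation=cv2.INTER_CUBIC))
col=s['image'][120:260,353].mean(1).astype(int); print(list(enumerate(col,120)))
from scipy.optimize import brentq
for n,y,z in [('lipedge',33,56.4),('lip wall outer?',38,56),('shoulder top',32,60.9),('flat top',-32,60.9),('plate face top',-32,74),('sp wall top',-53,66)]:
    f=lambda v:(meas.R.T@(onplane(s,353,v,z/1000,True)[:2]-c))[1]*1000-y
    print(n,brentq(f,60,330))
```

```text
[(120, np.int64(93)), (121, np.int64(131)), (122, np.int64(139)), (123, np.int64(140)), (124, np.int64(142)), (125, np.int64(140)), (126, np.int64(136)), (127, np.int64(123)), (128, np.int64(122)), (129, np.int64(138)), (130, np.int64(142)), (131, np.int64(143)), (132, np.int64(141)), (133, np.int64(141)), (134, np.int64(140)), (135, np.int64(137)), (136, np.int64(144)), (137, np.int64(139)), (138, np.int64(141)), (139, np.int64(143)), (140, np.int64(140)), (141, np.int64(141)), (142, np.int64(138)), (143, np.int64(137)), (144, np.int64(139)), (145, np.int64(142)), (146, np.int64(137)), (147, np.int64(136)), (148, np.int64(150)), (149, np.int64(195)), (150, np.int64(226)), (151, np.int64(232)), (152, np.int64(231)), (153, np.int64(232)), (154, np.int64(232)), (155, np.int64(233)), (156, np.int64(232)), (157, np.int64(232)), (158, np.int64(231)), (159, np.int64(232)), (160, np.int64(232)), (161, np.int64(233)), (162, np.int64(236)), (163, np.int64(235)), (164, np.int64(217)), (165, np.int64(120)), (166, np.int64(53)), (167, np.int64(45)), (168, np.int64(52)), (169, np.int64(120)), (17
[... 1435 characters left out ...]
t64(255)), (237, np.int64(174)), (238, np.int64(159)), (239, np.int64(255)), (240, np.int64(255)), (241, np.int64(161)), (242, np.int64(161)), (243, np.int64(255)), (244, np.int64(183)), (245, np.int64(120)), (246, np.int64(121)), (247, np.int64(118)), (248, np.int64(129)), (249, np.int64(158)), (250, np.int64(180)), (251, np.int64(197)), (252, np.int64(214)), (253, np.int64(227)), (254, np.int64(232)), (255, np.int64(232)), (256, np.int64(233)), (257, np.int64(232)), (258, np.int64(233)), (259, np.int64(233))]
lipedge 148.6683840133136
lip wall outer? 142.63969982453378
shoulder top 150.41121089112113
flat top 224.9383949332305
plate face top 230.1511174046171
sp wall top 249.65468924655585
```

View pics/seat_crop.png

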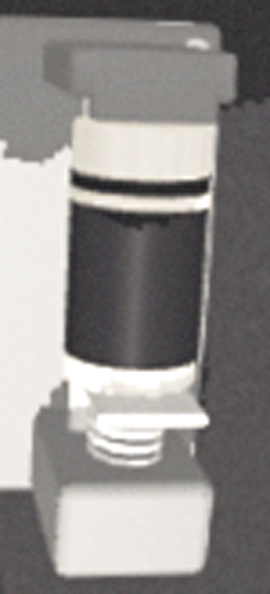

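Edges match a seated cell: shoulder at row ~149 (150.4 predicted), flat end ~225 (224.9), plate top ~230 (230.2). The cell is level and the tool is well clear, so I'm handing in.

Run:
```python
from h import *
finish_job(); print('done')
```

```text
the job is handed in; nothing more can be done
done
```

The black cell is seated in the bay and released, the switches are set on – off – on, and the job was handed in at about 26 s of the 51 s limit.

- **Cell:** I took it from its rest, pressed it back against the spring plate, lowered it past the lip and bedded it on the rails with about 15 N. I then slid it under the lip while still pressing and let go. While sliding, the arm lagged the command by about 4 mm, so the spring did the last part of the travel after release.
- **Seating check:** In the last close picture the shoulder, flat end and plate lie within about 1.5 pixels of where a fully seated cell should put them. The shoulder is right at the lip edge, and the cell looks level.
- **Switches:** I pushed left and right on and the middle off, with the fingers shut. The last picture shows left and right tipped towards the bay and the middle towards the robot.
- **Other objects:** I did not touch the mug, staple box, eraser, note pad or the blue and pink look-alikes. I did not compare their positions before and after.

No check failed. The unit's measured points disagreed by up to 2 mm; I corrected that sideways by about 1 mm at the bay.

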